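# Close up the stamp racks in the corner guide

## Robot

A 7-joint arm with a two-finger parallel gripper is mounted at the origin on the work surface. World frame = base frame: x ahead of the robot, y to its left, z up, the work surface at z = 0. Lengths are in m, angles in rad, forces in N, time in s.
With the tool pointing down it reaches from about 0.425 to 0.925 m from the base axis. Payload 6.8 kg.
Tool frame: the origin (TCP) lies at the very end of the fingers, on their centre line; the grasp point (between the pads) lies 19 mm behind it (grip_point_offset is the distance from the TCP to the grasp point, in m); z points along the fingers, y is the line along which they close (so a half turn about z gives the same grasp; the last joint's range is limited). The gripper opens to 85 mm and grips with 20 to 120 N. Pads are 22 mm wide; open, the fingers measure 114 mm over their backs; the gripper's body (76 mm by 85 mm) begins 54 mm behind the grasp point. The pads swing forward as they close: fully open they stand 13 mm farther back than shut.
Start: joints at [-1.411, 0.477, 0.022, 1.555, -0.011, 1.109, -0.083], TCP at [0.179, 0.651, 0.231] pointing down, gripper open.
Joint ranges: [-2.96, 2.96], [-0.34, 2.1], [-1.41, 1.46], [0.24, 2.44], [-1.37, 4.51], [0.17, 1.92], [-2.96, 2.96]. Speed limits (rad/s): [2.39, 2.39, 3.14, 3.14, 3.14, 3.14, 3.14].

## Interface

Orientations are given as a unit quaternion [w, x, y, z].
In Python, from station import * gives the robot as it stands.
- The arm moves only by the tool carry_out, never from a script. Its argument "rows" is text: rows parted by semicolons, each of 4 numbers parted by spaces: the shift along the world's x, y, z in mm, then the turn about the world's z in degrees. In form: dx dy dz yaw; .... A call has 1 to 10 rows; each row shifts and turns the commanded pose from where the row before left it; what a row does not reach is not made up. A row lasts 1/8 s, in which the tool goes at most 62.5 mm and 10.7 degrees, less where a joint would pass 70% of its speed; a pose out of reach is approached as far as the arm can. A call is refused whole if a number of a shift passes 62.5 or a number of a turn 10.7, either way. A call with a gripper value outside its range is refused whole. "claw" is the finger opening in mm, from 0 to 85.4, set as the call begins (left out, the last holds). The fingers move at their own pace and stop on an object; "force" is the grip in N (left out, the last holds). Time passes only in rows, so rows that do not move let the fingers close. It gives the time, the measured TCP pose, the force, the opening and the grip force at its end, in the units of the state.
- get_obs(): the state, without advancing time (a new reading comes with each control period).
- read_camera(name): name is "scene" or "side" or "wrist"; returns a dict with "img" (384x512x3 uint8, blue, green, red), "fov_y" (degrees; the focal length in pixels is half the picture's height over the tangent of half this angle, whatever the lens; pixels are square), "cx", "cy" (the principal point, pixels), "world_to_cam" (4x4, takes a point from world to camera coordinates). Camera axes: x right, y up, looking along -z (the intrinsics and any distortion apply to the point x, -y, -z); pixel columns grow to the right and rows downward; lengths in m; the calibration is good to about 2 mm. A picture is of the moment at which its call begins. There is no depth.
- hand_in(): hands the job in; it is judged then, once.
Trained networks look in the newest picture that a camera, given by its name, has taken for a name from the list of things; names that differ only in an ending like _2 or _b are one class to them, and where a whole thing is asked for, a point or a joint stands for the part that bears it (a point fixed in the world has none). Each returns a list of dicts, best first, with "confidence" (0 to 1); they miss things now and then, are a little off and sometimes report something else, mostly with a low value. They report only what shows in the picture. A call takes as long as a camera call. They do not tell look-alikes from the thing itself.
- recognise(camera, thing): "centre" ([column, row] in pixels, amid what is visible of it).
- outline_of(camera, thing): "pixels" (384x512 bool, what is visible of it) and "centre" ([column, row] in pixels, amid what is visible of it).
- place_of(camera, thing): "centre" ([column, row] in pixels: a listed point, or the origin of a listed thing).
The state is a dict: "t": time; "q": joint angles; "joint_vel": joint speeds; "joint_torque": joint torques, N m; "eef_pos": TCP position; "tool_rot": TCP orientation; "contact_force": force on the tool from outside, world axes, zero at the start; "torque": the same for the moment, N m; "gripper_width": opening from 0.0 (shut) to 1.0 (fully open); "grasp_force": force on a finger pad.
Only numpy, scipy, OpenCV 4.12 (cv2) and the standard library are available. Lean on these libraries where they do the work, as an engineer would, in place of code of your own. Each camera call takes 0.05 s, during which the arm holds its last target. There are 200 camera calls.

## Task

Tidy the two loose wooden stamp racks: with the fingertips, push them along the table until both lie flush against the long rail of the wooden corner guide and form one closed row, tight against the guide's end stop and against each other, in either order. Push only on the wood, never on the freshly inked black stamps standing in it, do not lift or tip the racks, and leave everything else where it stands.

Things in the scene. Friction and masses are not known exactly. Their poses are not given: they have to be found in the camera images.
- guide: L-shaped guide of brown wooden strips 25 mm wide, 22 mm high, screwed down. Origin: inner corner of the L, at table level. Long rail: its face is the plane x = 0, from the corner 440 mm along -y. End stop: its face is the plane y = 0, from the corner 100 mm along -x. Racks go at x < 0, y < 0. Axes: x away from the robot (within 0.12 rad of world x), y to the robot's left, z up.
- rack_long: The long stamp rack: pale wooden block 80 (x) x 130 (y) x 30 (z) mm with paint spots, black stamps on top. About 0.3 kg. Origin: centre of its underside, at table level; its y axis runs along its length, z up. Starts turned up to 0.3 rad from the guide. Loose, slides on the table under 1 to 5 N.
- rack_short: The short stamp rack: the same kind of block, 80 (x) x 95 (y) x 30 (z) mm. About 0.25 kg. Origin: centre of its underside, at table level; its y axis runs along its length, z up. Starts turned up to 0.3 rad from the guide. Loose, slides on the table under 1 to 5 N.
- rack_long_stamps: Eight small black stamps (about 16 mm square, two rows of four) fixed upright in the long rack's top, from 30 to 48 mm above the table, at least 14 mm in from the edges of the wood. Same origin and axes as the long rack. Inked: not to be touched.
- rack_short_stamps: Four such stamps (two rows of two) in the short rack, 14 mm or more in from the edges. Same origin and axes as the short rack. Inked: not to be touched.
- tub: Bystander: open kraft-board ink tub, 76 mm across the rim, 50 mm high, to the left of the end stop. Origin: centre of its underside.
- stamp_a: Bystander: loose black stamp 22 x 22 x 38 mm standing on the robot's side of the racks, between them. Origin: centre of its underside.
- stamp_b: Bystander: loose black stamp 22 x 22 x 38 mm standing beyond the long rail. Origin: centre of its underside.
- paint_bottle: Bystander: paint bottle, 56 mm across, 130 mm high, front right. Origin: centre of its underside.
- brush: Bystander: brush 170 mm long lying on the table, front left. Origin: on its underside, near the middle.
- ink_jar: Bystander: jar 64 mm across, 70 mm high, to the right of the racks. Origin: centre of its underside.
Not all that is in view belongs to the job. What is shaped like the rack_long but blue or red is not meant. Leave any orange look-alike of the rack_short alone.

How it is judged:
By the outcome, as a careful person would: the job done as asked, in the order asked, and still so for the second after the job is handed in, with the robot touching nothing.
It also fails if it takes over 58 s, if anything falls off the work surface, if the arm or the gripper's body presses on something with over 40 N, if the wrist force passes 120 N, or if a joint passes its speed limit or range.

## Working session

There is one attempt and no reset: what is moved stays moved. The work goes in short steps, Python scripts to look and compute and a tool call to move; the robot and the scene stay as the last step left them, time stands still between calls to the robot, and variables do not carry over. Pictures are saved under pics/ and viewed, at most 10 in all, crops included, and the job is handed in when it is done.

Besides the shell and the picture viewer there is one more tool, called after "Call:" in YAML: its name, and indented under it one key for each argument. carry_out: Moves the arm, as the interface text tells. Its arguments: {"type":"object","properties":{"rows":{"type":"string"},"claw":{"type":"number"},"force":{"type":"number"}},"required":["rows"]}

```bash
mkdir -p pics; ls; python3 - <<'E'
from station import *
import cv2,numpy as np
a=[]
for n in("scene","side"):
    c=read_camera(n); a.append(c["img"]); print(n,c["fov_y"],c["cx"],c["cy"],{k:v for k,v in c.items() if k not in("img","world_to_cam")}); print(np.round(c["world_to_cam"],4).tolist())
    cv2.imwrite(f"pics/{n}0.png",cv2.resize(c["img"],(800,600)))
    for t in("guide","rack_long","rack_short","tub","stamp_a","stamp_b","paint_bottle","brush","ink_jar"):
        print(t,[(np.round(d["centre"]).tolist(),round(d["confidence"],2)) for d in place_of(n,t)])
print(get_obs())
E
```

```text
pics
scene 55.1757420281995 258.39710361208904 187.09759683004106 {'fov_y': 55.1757420281995, 'cx': 258.39710361208904, 'cy': 187.09759683004106}
[[0.2035, 0.9789, 0.0195, -0.038], [-0.5531, 0.0985, 0.8273, 0.2552], [0.8079, -0.1791, 0.5615, -1.5264], [0.0, 0.0, 0.0, 1.0]]
guide [([363.0, 224.0], 0.89)]
rack_long [([302.0, 207.0], 0.72), ([238.0, 170.0], 0.69), ([287.0, 176.0], 0.59), ([268.0, 186.0], 0.27)]
rack_short [([185.0, 218.0], 0.97), ([236.0, 208.0], 0.87)]
tub [([383.0, 202.0], 0.74)]
stamp_a [([372.0, 246.0], 0.49), ([272.0, 187.0], 0.43)]
stamp_b [([372.0, 246.0], 0.49), ([272.0, 187.0], 0.43)]
paint_bottle [([127.0, 183.0], 0.72)]
brush [([359.0, 160.0], 0.91)]
ink_jar []
side 57.37707336984378 251.80781202020034 191.16998820621907 {'fov_y': 57.37707336984378, 'cx': 251.80781202020034, 'cy': 191.16998820621907}
[[-0.9436, -0.3308, 0.0102, 0.4839], [0.2029, -0.5539, 0.8075, -0.1498], [-0.2615, 0.764, 0.5898, -0.8075], [0.0, 0.0, 0.0, 1.0]]
guide [([152.0, 238.0], 0.89), ([255.0, 177.0], 0.47)]
rack_long [([216.0, 215.0], 0.94), ([286.0, 232.0], 0.8), ([315.0, 199.0], 0.7
[... 513 characters left out ...]
: array([-1.41111039,  0.47700718,  0.02241639,  1.55538571, -0.01148029,
        1.1092768 , -0.08309502]), 'joint_vel': array([ 0.00079533,  0.00155857, -0.00046235, -0.00094785,  0.00060695,
        0.00033205, -0.00021528]), 'joint_torque': array([ 6.13403336e-04, -5.96337962e+01,  1.60630010e+00, -2.81550908e+01,
        1.23547882e-02,  1.65208032e-03, -1.42368515e-05]), 'eef_pos': array([0.17861908, 0.65097139, 0.23130946]), 'tool_rot': array([7.19987451e-06, 1.33504053e-01, 9.91048267e-01, 2.55539908e-05]), 'contact_force': array([-0.14286863,  0.62359424, -0.80925237]), 'torque': array([-0.00462473, -0.0022193 , -0.03429002]), 'grasp_force': 0.0, 'gripper_width': 0.9988315444978095}
```

View pictures.

View pics/scene0.png

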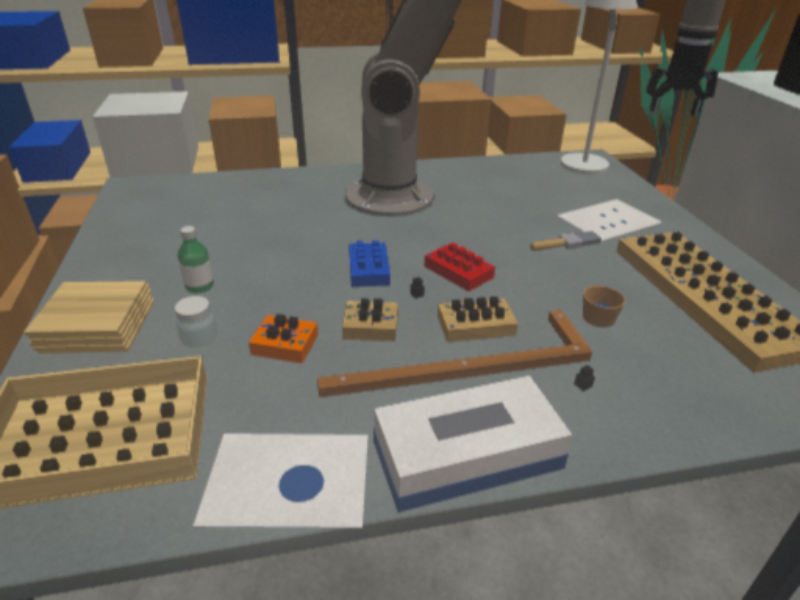

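View pics/side0.png

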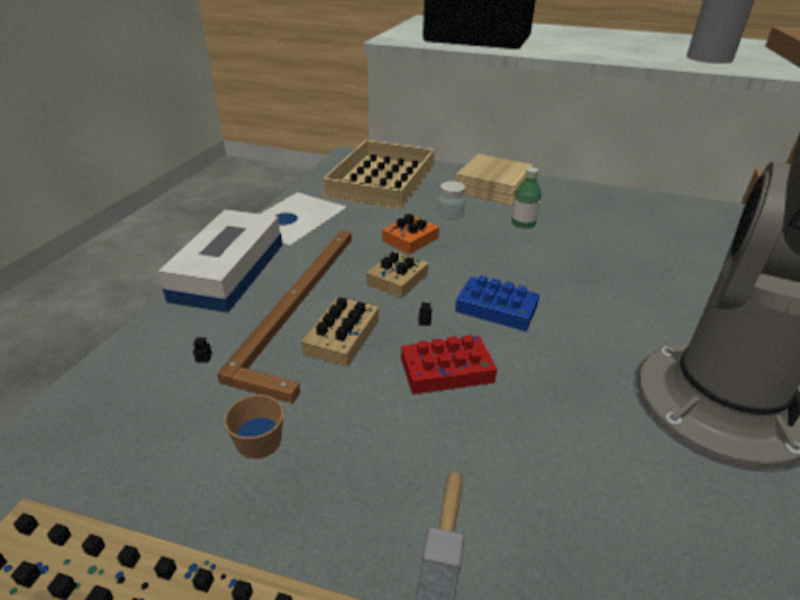

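```bash
cat > h.py <<'E'
from station import *
import cv2,numpy as np
from scipy.optimize import minimize
def boxpts(x0,x1,y0,y1,z0,z1):
    return np.array([[x,y,z] for x in(x0,x1) for y in(y0,y1) for z in(z0,z1)])
def rack(L,ny):
    p=[boxpts(-.04,.04,-L/2,L/2,0,.03)]
    for x in(-.018,.018):
        for y in np.linspace(-1,1,ny)*(L/2-.022): p.append(boxpts(x-.008,x+.008,y-.008,y+.008,.03,.048))
    return p
M={"guide":[boxpts(0,.025,-.44,.025,0,.022),boxpts(-.1,0,0,.025,0,.022)],
   "rack_long":rack(.13,4),"rack_short":rack(.095,2)}
def proj(c,P):
    w=c["world_to_cam"]; q=P@w[:3,:3].T+w[:3,3]; f=c["img"].shape[0]/2/np.tan(np.radians(c["fov_y"])/2)
    return np.c_[c["cx"]+f*q[:,0]/-q[:,2], c["cy"]-f*q[:,1]/-q[:,2]]
def place(P,s):
    x,y,a=s; C,S=np.cos(a),np.sin(a)
    return P@np.array([[C,-S,0],[S,C,0],[0,0,1]]).T+[x,y,0]
def unproj(c,uv,z):
    w=c["world_to_cam"]; f=c["img"].shape[0]/2/np.tan(np.radians(c["fov_y"])/2)
    d=w[:3,:3].T@np.array([(uv[0]-c["cx"])/f,-(uv[1]-c["cy"])/f,-1]); o=-w[:3,:3].T@w[:3,3]
    return o+d*(z-o[2])/d[2]
def render(c,parts,s,k=4):
    m=np.zeros((384*k,512*k),np.uint8)
    for P in parts:
        h=cv2.convexHull(((proj(c,place(P,s))+.5)*k*16).astype(np.float32)).round().astype(np.int32)
        cv2.fillConvexPoly(m,h,1,shift=4)
    return cv2.resize(m.astype(np.float32),(512,384),interpolation=cv2.INTER_AREA)
def fit(views,thing,s0):
    def cost(s): return sum(np.abs(render(c,M[thing],s)-m).sum()/m.sum() for c,m in views)/len(views)
    sim=np.array([s0]*4,float); sim[1:]+=np.diag([.01,.01,.1])
    r=minimize(cost,s0,method="Nelder-Mead",options=dict(initial_simplex=sim,xatol=1e-4,fatol=1e-5,maxiter=250))
    return r.x,r.fun
def pick(cam,c,thing,xy,z=.02):
    uv=proj(c,np.array([[xy[0],xy[1],z]]))[0]
    L=[d for d in outline_of(cam,thing) if np.hypot(*(np.array(d["centre"])-uv))<(60 if thing=="guide" else 14)]
    return max(L,key=lambda d:d["confidence"])["pixels"].astype(np.float32) if L else None
def draw(c,s,thing,img,k):
    for P in M[thing]:
        h=cv2.convexHull(((proj(c,place(P,s))+.5)*k).astype(np.float32)).round().astype(np.int32); cv2.polylines(img,[h],True,(0,255,0),1)
E
python3 - <<'E'
from h import *
cs={n:read_camera(n) for n in("scene","side")}
c=cs["scene"]
g={"guide":unproj(c,(372,225),.0),"rack_long":unproj(c,(306,206),.015),"rack_short":unproj(c,(237,206),.015)}
print(g)
res={}
for t,p in g.items():
    V=[]
    for n in cs:
        q=p[:2]-( [0,.2] if t=="guide" else [0,0])
        m=pick(n,cs[n],t,q); print(t,n,None if m is None else m.sum())
        if m is not None: V.append((cs[n],m))
    s,f=fit(V,t,[p[0],p[1],0.]); res[t]=s; print(t,np.round(s,4),f)
    for v in V: print("  single",*fit([v],t,s))
rows=[]
for n,(x,y,w,h) in {"scene":(195,170,200,90),"side":(130,140,200,130)}.items():
    k=4; im=cv2.resize(cs[n]["img"],None,fx=k,fy=k,interpolation=cv2.INTER_CUBIC)
    for t in res: draw(cs[n],res[t],t,im,k)
    cv2.imwrite(f"pics/{n}1.png",im[y*k:(y+h)*k,x*k:(x+w)*k])
E
```

```text
{'guide': array([0.68775224, 0.21462932, 0.        ]), 'rack_long': array([0.59115306, 0.05465566, 0.015     ]), 'rack_short': array([ 0.55604095, -0.13912198,  0.015     ])}
guide scene 2343.0
guide side 2062.0
guide [0.69   0.1961 0.0089] 0.11712783575057983
  single [0.69002385 0.19230921 0.0009213 ] 0.12534677982330322
  single [0.69052899 0.19701947 0.01177469] 0.062318138778209686
rack_long scene 1250.0
rack_long side 1440.0
rack_long [ 0.5849  0.055  -0.0116] 0.07331284880638123
  single [ 0.58555431  0.05255897 -0.03400912] 0.0507499985396862
  single [ 0.58475615  0.0590149  -0.01161265] 0.05060764029622078
rack_short scene 871.0
rack_short side None
rack_short [ 0.5504 -0.1383 -0.2419] 0.07936280220746994
  single [ 0.55041398 -0.13831379 -0.24193646] 0.07936280220746994
```

View pics/scene1.png

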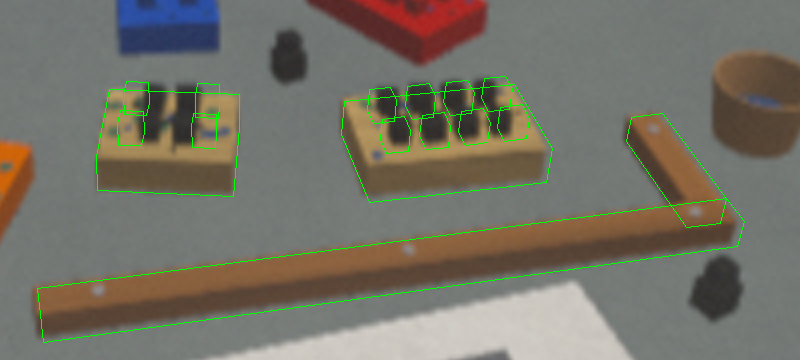

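View pics/side1.png

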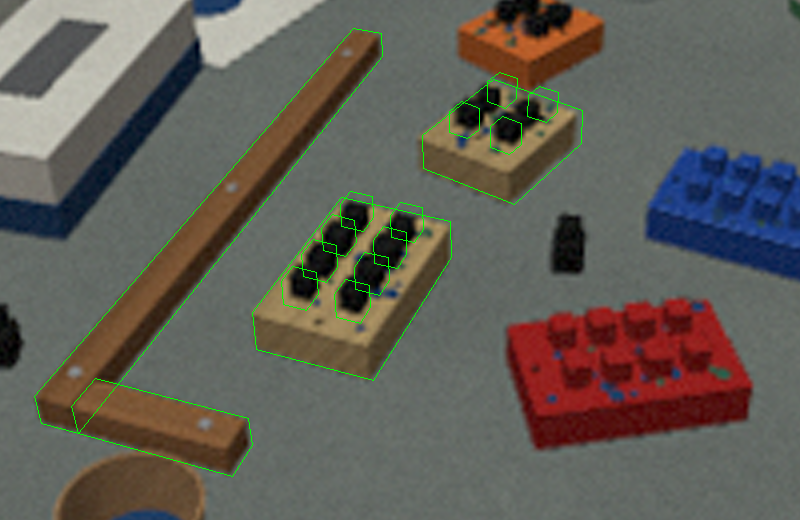

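```bash
sed -i 's|for y in np.linspace(-1,1,ny)\*(L/2-.022)|for y in (np.linspace(-1,1,ny)*.0415 if ny==4 else (-.014,.014))|' h.py
python3 - <<'E'
from h import *
cs={n:read_camera(n) for n in("scene","side")}
gs=np.array([.69,.196,.009]); C,S=np.cos(gs[2]),np.sin(gs[2])
for t,xy in [("rack_long",(.585,.055)),("rack_short",(.55,-.138)),("rack_long",unproj(cs["scene"],(294,168),.02)),("rack_long",unproj(cs["scene"],(236,167),.02)),("rack_short",unproj(cs["scene"],(182,215),.02))]:
    V=[]
    for n in cs:
        uv=proj(cs[n],np.array([[xy[0],xy[1],.02]]))[0]
        L=[d for T in("rack_short","rack_long") for d in outline_of(n,T) if np.hypot(*(np.array(d["centre"])-uv))<18]
        if L: V.append((cs[n],max(L,key=lambda d:d["confidence"])["pixels"].astype(np.float32)))
    best=min((fit(V,t,[xy[0],xy[1],a]) for a in(-.25,.25,1.2) ),key=lambda r:r[1])
    print(t,len(V),np.round(best[0],4),round(best[1],3))
print("stamp_a scene",[unproj(cs["scene"],(x,y),.0)[:2].round(3) for x,y in [(267,190)]],"side",unproj(cs["side"],(272,208),.0)[:2].round(3))
print("stamp_b",unproj(cs["scene"],(374,249),0)[:2].round(3),"jar",unproj(cs["side"],(288,136),0)[:2].round(3))
E
```

```text
rack_long 2 [ 0.5854  0.0546 -0.0333] 0.076
rack_short 2 [ 0.5526 -0.1381 -0.2267] 0.101
rack_long 2 [0.3996 0.0761 2.104 ] 0.114
rack_long 2 [ 0.3566 -0.1108  1.4583] 0.11
rack_short 2 [ 0.5782 -0.2941 -0.3842] 0.107
stamp_a scene [array([ 0.472, -0.032])] side [ 0.462 -0.019]
stamp_b [0.776 0.177] jar [ 0.527 -0.441]
```

Call:
carry_out:
  rows: "28 -48 -4 1.6;28 -48 -4 1.6;28 -48 -4 1.6;28 -48 -4 1.6;28 -48 -4 1.6;28 -48 -4 1.6;28 -48 -4 1.6;28 -48 -4 1.6;28 -48 -4 1.6;28 -48 -4 1.6"
  claw: 60

```text
t: 3.75
eef_pos: [0.4595, 0.1695, 0.1916]
tool_rot: [0.0, -0.006, 1.0, 0.0]
contact_force: [0.9, 0.8, 1.5]
gripper_width: 0.702
grasp_force: 0.0
```

Call:
carry_out:
  rows: "18 -38 0 0;18 -38 0 0;17 -38 0 0;0 0 -45 0;0 0 -45 0;0 0 -45 0;0 0 -30 0;0 0 -16 0;0 0 0 0"

```text
t: 4.88
eef_pos: [0.5113, 0.0569, 0.0099]
tool_rot: [-0.001, -0.006, 1.0, -0.0]
contact_force: [0.5, 0.2, 0.0]
gripper_width: 0.703
grasp_force: 0.0
```

Call:
carry_out:
  rows: "10 0 0 0;10 0 0 0;10 0 0 0;10 0 0 0;10 0 0 0;8 0 0 0;8 0 0 0;6 0 0 0;5 0 0 0;2 0 0 0"

```text
t: 6.12
eef_pos: [0.5911, 0.057, 0.0103]
tool_rot: [0.0, -0.006, 1.0, 0.0]
contact_force: [-4.5, -0.3, 4.0]
gripper_width: 0.703
grasp_force: 2.5
```

Call:
carry_out:
  rows: "3 0 0 0;2 0 0 0;2 0 0 0;2 0 0 0"

```text
t: 6.62
eef_pos: [0.5994, 0.057, 0.0102]
tool_rot: [-0.0, -0.006, 1.0, 0.0]
contact_force: [-8.9, -0.9, 6.0]
gripper_width: 0.703
grasp_force: 3.9
```

```bash
cat > m.py <<'E'
from h import *
import sys
def meas(exp,pic=None):
    cs={n:read_camera(n) for n in("scene","side")}
    for t,xy in exp.items():
        V=[]
        for n in cs:
            uv=proj(cs[n],np.array([[xy[0],xy[1],.02]]))[0]
            L=[d for T in("rack_short","rack_long") for d in outline_of(n,T) if np.hypot(*(np.array(d["centre"])-uv))<16]
            if L: V.append((cs[n],max(L,key=lambda d:d["confidence"])["pixels"].astype(np.float32)))
        if not V: print(t,"none"); continue
        s,f=fit(V,t,xy); print(t,len(V),np.round(s,4),round(f,3))
    if pic: 
        k=3; ims=[cv2.resize(cs[n]["img"][y:y+h,x:x+260],None,fx=k,fy=k,interpolation=cv2.INTER_CUBIC) for n,(x,y,h) in {"scene":(170,160,95),"side":(110,135,100)}.items()]
        cv2.imwrite(f"pics/{pic}.png",cv2.vconcat(ims))
    o=get_obs(); print(o["t"],o["eef_pos"].round(4),o["contact_force"].round(1))
E
python3 -c "
from m import *
meas({'rack_long':(.65,.055,0),'rack_short':(.552,-.138,-.23)})"
```

```text
rack_long 2 [0.6518 0.0577 0.0091] 0.526
rack_short 2 [ 0.5536 -0.1367 -0.2508] 0.093
7.125 [0.5993 0.057  0.0102] [-5.   0.4  2.2]
```

Call:
carry_out:
  rows: "2 0 0 0;1 0 0 0;1 0 0 0;0 0 0 0"

```text
t: 7.62
eef_pos: [0.5993, 0.0569, 0.0099]
tool_rot: [-0.004, -0.006, 1.0, 0.0]
contact_force: [-15.9, 0.2, 12.4]
gripper_width: 0.702
grasp_force: 8.0
```

Call:
carry_out:
  rows: "-25 0 0 0;-20 0 0 0;0 0 45 0;0 0 45 0;-19 -45 0 -3.5;-19 -45 0 -3.5;-19 -45 0 -3.5;-18 -44 0 -3.5;0 0 -30 0;0 0 0 0"

```text
t: 8.88
eef_pos: [0.4837, -0.1227, 0.0696]
tool_rot: [-0.0, 0.117, 0.993, -0.0]
contact_force: [-0.1, 0.5, 1.0]
gripper_width: 0.7
grasp_force: 0.0
```

Call:
carry_out:
  rows: "0 0 -40 0;0 0 -20 0;8 -2 0 0;8 -2 0 0;9 0 0 2;9 0 0 2;9 0 0 2;9 0 0 2;9 0 0 2;9 0 0 2"

```text
t: 10.12
eef_pos: [0.5541, -0.1261, 0.0103]
tool_rot: [-0.0, 0.011, 1.0, 0.0]
contact_force: [-3.2, -0.3, 1.9]
gripper_width: 0.7
grasp_force: 1.5
```

Call:
carry_out:
  rows: "9 0 0 2;8 0 0 0;7 0 0 0;5 0 0 0;3 0 0 0;3 0 0 0;2 0 0 0"

```text
t: 11.0
eef_pos: [0.5909, -0.126, 0.0103]
tool_rot: [0.0, -0.006, 1.0, -0.0]
contact_force: [-1.6, -0.3, 0.3]
gripper_width: 0.703
grasp_force: 0.8
```

Call:
carry_out:
  rows: "3 0 0 0;3 0 0 0;3 0 0 0;2 0 0 0;2 0 0 0;0 0 0 0"

```text
t: 11.75
eef_pos: [0.6007, -0.1261, 0.0099]
tool_rot: [-0.003, -0.005, 1.0, 0.0]
contact_force: [-8.7, 0.4, 6.1]
gripper_width: 0.702
grasp_force: 4.6
```

Call:
carry_out:
  rows: "-25 0 0 0;-20 0 0 0;0 0 45 0;0 0 45 0;0 -48 0 0;0 -48 0 0"
  claw: 25

```text
t: 12.5
eef_pos: [0.5604, -0.2227, 0.1017]
tool_rot: [0.002, -0.007, 1.0, -0.0]
contact_force: [-0.4, -0.5, -0.5]
gripper_width: 0.293
grasp_force: 0.0
```

```bash
python3 -c "
from m import *
meas({'rack_long':(.65,.055,0.01),'rack_short':(.651,-.127,.01)},'a')
print(get_obs()['q'].round(2))"
```

```text
rack_long 2 [0.6496 0.0572 0.0344] 0.236
rack_short 2 [ 6.532e-01 -1.262e-01  5.000e-04] 0.224
13.0 [ 0.559  -0.2208  0.1002] [ 0.7 -0.4  0.6]
[ 0.07  0.52  0.27  1.86 -0.19  0.78  2.02]
```

View pics/a.png

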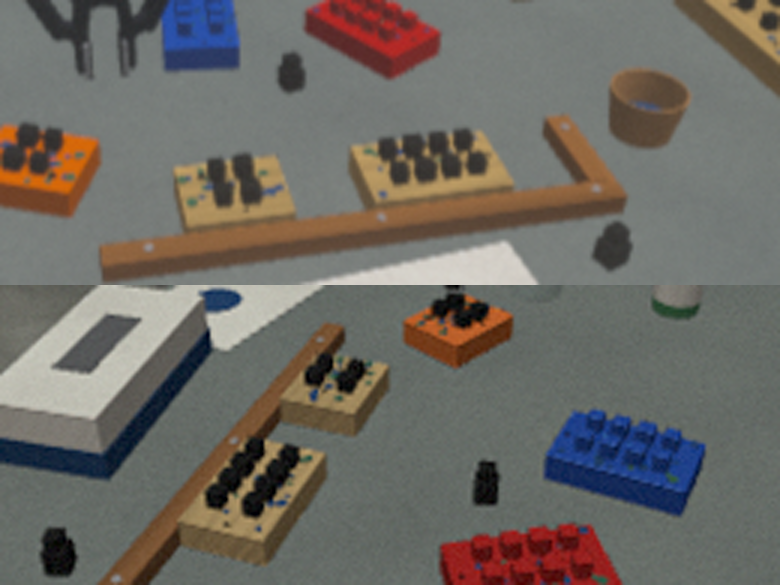

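Call:
carry_out:
  rows: "10 0 0 -10;10 0 0 -10;10 0 0 -10;10 0 0 -10;10 0 0 -10;10 0 0 -10;10 0 0 -10;10 0 0 -10;6 0 0 -10;0 0 0 0"

```text
t: 14.25
eef_pos: [0.6451, -0.2208, 0.0999]
tool_rot: [-0.0, 0.702, 0.712, -0.0]
contact_force: [-0.4, -0.9, 0.5]
gripper_width: 0.294
grasp_force: 0.0
```

Call:
carry_out:
  rows: "0 0 -40 0;0 0 -30 0;0 0 -20 0;0 0 0 0"

```text
t: 14.75
eef_pos: [0.6435, -0.2216, 0.009]
tool_rot: [-0.001, 0.702, 0.712, -0.001]
contact_force: [-0.1, -0.5, 0.3]
gripper_width: 0.291
grasp_force: 0.0
```

Call:
carry_out:
  rows: "0 16 0 0;0 10 0 0;0 10 0 0;0 10 0 0;0 10 0 0;0 10 0 0;0 10 0 0;0 10 0 0;0 8 0 0;-0.5 8 0 0"

```text
t: 16.0
eef_pos: [0.6441, -0.1194, 0.0102]
tool_rot: [-0.0, 0.703, 0.711, -0.0]
contact_force: [-0.1, -2.2, 2.1]
gripper_width: 0.291
grasp_force: 1.3
```

Call:
carry_out:
  rows: "0 6 0 0;0 8 0 0;0 9 0 0;0 9 0 0;-0.5 9 0 0;0 9 0 0;0 6 0 0;0 4 0 0;0 3 0 0;0 2 0 0"

```text
t: 17.25
eef_pos: [0.6435, -0.0549, 0.0102]
tool_rot: [-0.0, 0.703, 0.711, -0.0]
contact_force: [-0.1, -2.7, -1.3]
gripper_width: 0.294
grasp_force: 1.6
```

Call:
carry_out:
  rows: "0 4 0 0;0 3 0 0;0 3 0 0;0 2 0 0;0 2 0 0;0 1 0 0;0 0 0 0"

```text
t: 18.12
eef_pos: [0.6432, -0.0423, 0.0104]
tool_rot: [0.001, 0.704, 0.711, -0.001]
contact_force: [-0.6, -6.8, -0.7]
gripper_width: 0.296
grasp_force: 3.7
```

Call:
carry_out:
  rows: "0 2 0 0;0 2 0 0;0 1 0 0;0 0 0 0"

```text
t: 18.62
eef_pos: [0.6425, -0.0421, 0.0106]
tool_rot: [0.003, 0.705, 0.71, -0.003]
contact_force: [-1.8, -16.4, -1.6]
gripper_width: 0.292
grasp_force: 8.0
```

```bash
python3 -c "
from m import *
meas({'rack_long':(.649,.131,0.01),'rack_short':(.65,.019,.01)},'b')"
```

```text
rack_long 2 [0.6505 0.1267 0.016 ] 0.366
rack_short 2 [0.6506 0.0144 0.0212] 0.421
19.125 [ 0.6425 -0.0421  0.0106] [ -2.1 -15.7  -1.9]
```

View pics/b.png

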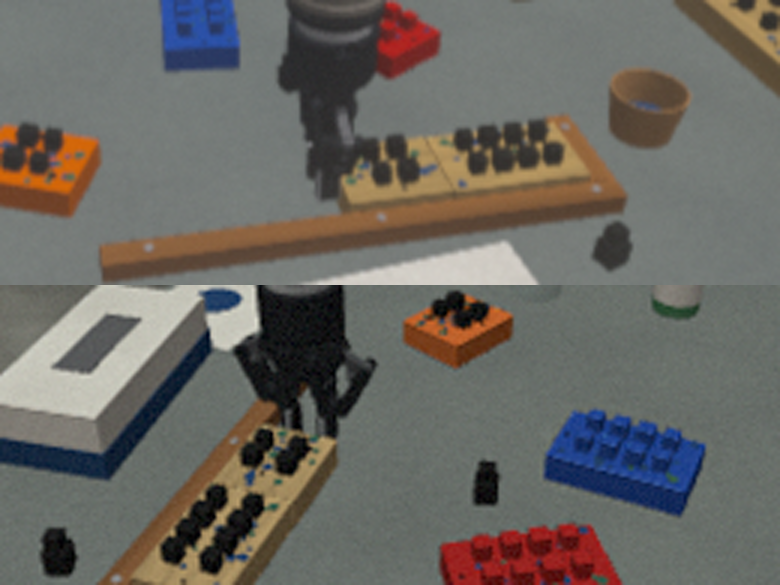

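Call:
carry_out:
  rows: "0 -20 0 0;0 -20 0 0;0 0 45 0;0 0 45 10;-20 20 0 10;-20 20 0 10;-20 20 0 10;-12 20 0 10;0 15 0 10;0 0 0 10"
  claw: 25

```text
t: 20.38
eef_pos: [0.5718, 0.0219, 0.1007]
tool_rot: [0.0, 0.164, 0.986, 0.001]
contact_force: [0.1, -0.4, -0.2]
gripper_width: 0.293
grasp_force: 0.0
```

Call:
carry_out:
  rows: "0 0 0 10;0 0 0 10;0 0 -30 0;0 0 -30 0;0 0 -30 0;10 0 0 0;8 0 0 0;4 0 0 0;0 0 0 0"
  claw: 60

```text
t: 21.5
eef_pos: [0.5947, 0.02, 0.0113]
tool_rot: [0.001, -0.006, 1.0, 0.0]
contact_force: [-0.1, -0.4, -0.2]
gripper_width: 0.704
grasp_force: 0.0
```

Call:
carry_out:
  rows: "3 0 0 0;3 0 0 0;2 0 0 0;2 0 0 0;0 0 0 0"

```text
t: 22.12
eef_pos: [0.5996, 0.0198, 0.0096]
tool_rot: [-0.004, -0.006, 1.0, 0.0]
contact_force: [-10.8, 0.0, 8.3]
gripper_width: 0.707
grasp_force: 5.3
```

Call:
carry_out:
  rows: "-20 0 0 0;-15 0 0 0;0 35 0 0;0 35 0 0;0 38 0 0;12 0 0 0;12 0 0 0;5 0 0 0;3 0 0 0;2 0 0 0"

```text
t: 23.38
eef_pos: [0.5989, 0.1263, 0.0096]
tool_rot: [-0.004, -0.005, 1.0, -0.001]
contact_force: [-12.1, -1.6, 9.6]
gripper_width: 0.701
grasp_force: 6.2
```

Call:
carry_out:
  rows: "1 0 0 0;0 0 0 0"

```text
t: 23.62
eef_pos: [0.5989, 0.1263, 0.0095]
tool_rot: [-0.005, -0.005, 1.0, -0.001]
contact_force: [-11.8, -1.2, 9.0]
gripper_width: 0.697
grasp_force: 6.1
```

Call:
carry_out:
  rows: "-18 0 0 0;-15 0 0 0;0 0 45 0;0 0 45 0;0 -40 0 -10;0 -40 0 -10;0 -40 0 -10;0 -40 0 -10;0 -48 0 -10;0 0 0 -10"

```text
t: 24.88
eef_pos: [0.5697, -0.0858, 0.1009]
tool_rot: [0.001, 0.501, 0.865, -0.001]
contact_force: [-1.1, -0.1, 0.3]
gripper_width: 0.699
grasp_force: 0.0
```

Call:
carry_out:
  rows: "30 0 0 -10;30 0 0 -10;12 0 0 -10;0 0 -40 0;0 0 -30 0;0 0 -20 0;0 15 0 0;0 8 0 0;0 0 0 0"
  claw: 25

```text
t: 26.0
eef_pos: [0.6437, -0.0553, 0.0114]
tool_rot: [0.0, 0.702, 0.712, 0.001]
contact_force: [0.0, -0.8, -0.2]
gripper_width: 0.293
grasp_force: 0.0
```

Call:
carry_out:
  rows: "0 5 0 0;0 4 0 0;0 3 0 0;0 2 0 0;0 2 0 0;0 1 0 0;0 0 0 0"

```text
t: 26.88
eef_pos: [0.6424, -0.0422, 0.0103]
tool_rot: [0.001, 0.704, 0.711, -0.001]
contact_force: [0.5, -5.8, -0.2]
gripper_width: 0.291
grasp_force: 2.5
```

Call:
carry_out:
  rows: "0 2 0 0;0 2 0 0;0 0 0 0;0 -3 0 0;0 -10 0 0;0 -25 0 0;0 0 45 0;0 -30 45 0;-20 -50 0 0;-20 -50 0 0"

```text
t: 28.12
eef_pos: [0.603, -0.2047, 0.1012]
tool_rot: [0.0, 0.702, 0.712, 0.001]
contact_force: [0.7, 0.0, -0.6]
gripper_width: 0.29
grasp_force: 0.0
```

```bash
python3 -c "
from m import *
meas({'rack_long':(.649,.129,0.01),'rack_short':(.65,.017,.01)})
ims=[]
for n,(x,y) in {'scene':(270,180),'side':(130,170)}.items():
    c=read_camera(n); ims.append(cv2.resize(c['img'][y:y+75,x:x+150],None,fx=4,fy=4,interpolation=cv2.INTER_CUBIC))
cv2.imwrite('pics/c.png',cv2.vconcat(ims))"
```

```text
rack_long 2 [0.6488 0.1294 0.0165] 0.308
rack_short 2 [0.6503 0.015  0.0115] 0.326
28.625 [ 0.6032 -0.2026  0.1001] [ 0.1  0.4 -0.3]
```

View pics/c.png

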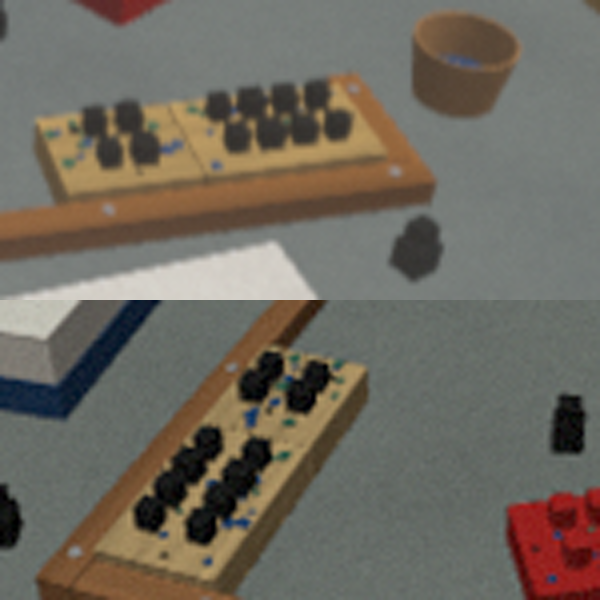

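Both racks lie flush against the rail. They form a closed row up to the end stop, with only a seam line at about (190,145) in the upper crop. Nothing else has moved in either view.

```bash
python3 -c "
from station import *
print(hand_in())"
```

```text
the job is handed in; nothing more can be done
None
```

The job is handed in: both pale racks sit flush against the long rail in one closed row, tight to the end stop and to each other. The bystanders in the last pictures stood where they were, and the arm was clear of everything about 29 s into the 58 s.

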